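# Grease the stone tumbler's bearing

### The job

Take the red push-type grease gun out of the wooden rack and grease the stone tumbler's front bearing whose nipple has had its red dust cap taken off: set the coupler squarely, in line with the slanting nipple, and press until it snaps over the head. Keep pushing so that the barrel slides most of the way down on its spring-loaded nozzle, without ramming it, and hold it pressed down like that for at least two seconds; finish still gripping the gun and holding it pressed on the nipple. Leave everything else on the bench where it is.

Things in the scene. Friction and masses are not known exactly. Their poses are not given: they have to be found in the camera images.
- gun_center (a point): Middle of the barrel (red, aluminium-banded, 34 mm thick, 105 mm long) of the round grease gun, about 0.32 kg, upright in the rack. z: along its axis from nozzle to rear end (up in the rack). Towards the nozzle: barrel ends at 52.5 mm, then a collar 23 mm thick, 18 mm long (in the rack's hole), nozzle tube, coupler mouth at 129.5 mm. Grip it 10 to 25 mm above this point, fingers along the axis.
- coupler_seat (a point): Where the nipple head's centre lies in the coupler once snapped on: on the gun's axis, 117.5 mm from gun_center to the nozzle end (nozzle fully out). Bell mouth, 22 mm outside, 19 mm inside, narrowing to a 12.4 mm bore, opens 12 mm beyond it. Four spring jaws ride over the head and close behind it at about 10 N. The tip has about 3 mm of sideways play.
- gun_nozzle (a joint): How far the nozzle has slid into the barrel against its spring: 0 m (fully out) to 0.016 m (stop). The spring needs 10 N to start moving and 18 N at the stop.
- gun: The grease gun as a whole; its origin is the shoulder where the barrel's front end meets the rack's top, on the gun's axis, 52.5 mm below gun_center; z as for gun_center.
- nipple: Bare brass grease nipple to be greased, on the left or the right front bearing of the tumbler. Origin: centre of its 10 mm ball head, about 0.107 m above the bench; z points outwards along its axis, 30 degrees (0.524 rad) from vertical, leaning to the tumbler's front (the robot's side). Neck 5 mm thick; its 15 mm hexagon starts 13.5 mm below the head's centre.
- bearing_due: Green cast pillow-block bearing that carries this nipple: 127 mm long (its x), 38 mm wide (along the shaft, its y), 65 mm high. Origin at the centre of its underside, on the tumbler's 30 mm high frame; its -x end faces the robot. Fixed.
- nipple_capped: The nipple of the other front bearing, 220 mm away along the shaft; the same, but covered by a red dust cap (19 mm in diameter). Not to be greased. Axes as for nipple.
- tumbler: Stone tumbler, fixed: steel frame 300 mm (x) by 260 mm (y), two rollers on pillow-block bearings, a black drum on top (172 mm diameter, 150 mm long, its top 230 mm above the bench), yellow belt guard at its -y end. Origin under the frame's centre; its front (-x) faces the robot. All bearings but one have red dust caps.
- rack: Wooden bench rack, fixed: board 75 mm (x) by 160 mm (y), its top 105 mm above the bench. Origin on the bench under its centre; the gun's hole (26 mm) is at x = 0, y = -40 mm; a stubby black and yellow screwdriver stands at y = +50 mm, its handle 24 mm thick and rising 45 mm above the board.
- tape: Yellow roll of masking tape lying flat, 96 mm diameter, 24 mm high. Bystander; origin at the centre of its underside.
- mould_a: Black half-round casting mould, an open bowl 68 mm wide, 30 mm high. Bystander; origin at its underside.
- mould_b: Black half-round casting mould, an open bowl 60 mm wide, 27 mm high. Bystander; origin at its underside.
- paint_jar: Cream jar with white lid, 66 mm diameter, 85 mm high. Bystander; origin at its underside.
- syringe: Clear plastic syringe lying down, 140 mm long, 42 mm at its finger flange. Bystander; origin under the barrel.
- dust_cap: Small red plastic dust cap taken off the nipple, standing on the bench, 19 mm diameter, 22 mm high. Bystander; origin at its underside.
Mind the look-alikes: they are no part of the job. Leave any pink look-alike of the rack alone.

How it is judged:
By the outcome, as a careful person would: the job done as asked, in the order asked, and still so for the second after the job is handed in, while the arm keeps its last pose, push and grip.
It also fails if it takes over 46 s, if anything falls off the work surface, if the arm or the gripper's body presses on something with over 40 N, if the wrist force passes 120 N, or if a joint passes its speed limit or range.

### The arm

A 7-joint arm with a two-finger parallel gripper is mounted at the origin on the work surface. World frame = base frame: x ahead of the robot, y to its left, z up, the work surface at z = 0. Lengths are in mm, angles in rad, forces in N, time in s.
With the tool pointing down it reaches from about 350 to 775 mm from the base axis. Payload 3.1 kg.
Tool frame: the origin (TCP) lies on the centre line of the jaws, within the pads' length; the fingertips stand 14 mm ahead of it and the grasp point (between the pads) lies 5 mm behind it; z points along the fingers, x is the direction in which the jaws open and shut, and the axes are right-handed (so a half turn about z gives the same grasp; the last joint's range is limited). The gripper opens to 85 mm and grips with 20 to 120 N. Pads are 22 mm wide; open, the fingers measure 114 mm over their backs; the gripper's body (76 mm by 85 mm) begins 54 mm behind the grasp point. The pads swing forward as they close: fully open they stand 13 mm farther back than shut.
Start: joints at [-1.258, 0.311, 0.014, 1.512, -0.004, 1.319, -0.027], TCP at [191.045, 515.77, 245.304] pointing down, gripper open.
Joint ranges: [-2.7, 2.7], [-0.3, 1.91], [-1.27, 1.3], [0.12, 2.57], [-1.44, 4.58], [0.2, 2.03], [-3.05, 3.05]. Speed limits (rad/s): [2.79, 2.79, 3.14, 3.14, 3.14, 3.14, 3.14].

### API

Orientations are given as a rotation vector (axis times angle).
In Python, from workcell import * gives the robot as it stands. The module is installed in compiled form; this text tells all that it offers.
- The arm moves only by the shell command python3 -m crank 'ROWS' [OPENING] [FORCE]. ROWS is JSON, one flat list of numbers, 6 for each row, row after row: the shift along the tool's x, y, z in units of 40 mm (1.0 is 40 mm), then the turn, a rotation vector about the tool's x, y, z in units of 6 degrees (1.0 is 6 degrees). In form: [tx, ty, tz, ax, ay, az, tx, ty, tz, ax, ay, az, ...]. A call has exactly 10 rows; each row is the pose to reach, as a shift and turn from the pose measured when the call began, along the tool's axes at that moment; what a row does not reach only later rows make up. A row lasts 1/12 s, in which the tool goes at most 41.7 mm and 7.16 degrees, less where a joint would pass 70% of its speed; a pose out of reach is approached as far as the arm can. A call with a gripper value outside its range is refused whole. OPENING is the opening, from 0 (shut) to 1 (fully open), set as the call begins (- or left out, the last holds). The fingers move at their own pace and stop on an object; FORCE is the grip in N (left out, the last holds). Time passes only in rows, so rows that repeat a pose let the fingers close, or fill a call up. It gives the time, the measured TCP pose, the force and the opening at its end, in the units of the state.
- state(): the state, without advancing time (a new reading comes with each control period).
- snapshot(name): name is "scene" or "top"; returns the picture (480x640x3 uint8, red, green, blue); there is no depth.
- camera_info(name): a dict with "fx", "fy", "cx", "cy" (pixels), "k1" (the pictures are not rectified: a ray, as slopes to the right and down, at radius r is drawn at 1 + k1 r^2 times it, then the intrinsics apply), "rvec" (rotation vector, rad) and "tvec" (3), from world to camera coordinates, as OpenCV has them. Camera axes: x right, y down, z forward; pixel columns grow to the right and rows downward; lengths in mm; the calibration is good to about 2 mm. A picture is of the moment at which its call begins. camera_info takes no time and is no camera call.
- close_job(): hands the job in, once; it reports no verdict.
The state is a dict: "time": time; "q": joint angles; "joint_velocities": joint speeds; "joint_torque": joint torques, N m; "tcp_pos": TCP position; "eef_rot": TCP orientation; "contact_force": force on the tool from outside, world axes, zero at the start; "wrist_torque": the same for the moment, N m; "opening": finger opening in mm.
Only numpy, scipy, OpenCV 4.12 (cv2) and the standard library are available. Lean on these libraries where they do the work, as an engineer would, in place of code of your own. Each camera call takes 0.05 s, during which the arm holds its last target.

## Working session

There is one attempt and no reset: what is moved stays moved. The work goes in short steps, Python scripts to look and compute and a shell command to move; the robot and the scene stay as the last step left them, time stands still between calls to the robot, and variables do not carry over. Pictures are saved under pics/ and viewed, and the job is handed in when it is done.

```bash
mkdir -p pics; ls; python3 - <<'E'
from workcell import *
import cv2
s=state();print(s)
for n in("scene","top"):
    im=snapshot(n);cv2.imwrite(f"pics/{n}0.png",im[:,:,::-1]);print(camera_info(n))
E
```

```text
pics
{'time': 0.0, 'q': array([-1.25765848,  0.31172036,  0.01398309,  1.51307615, -0.00442443,
        1.3191782 , -0.02723852]), 'joint_velocities': array([-6.75174981e-04, -6.02604608e-05, -3.03993879e-04,  2.44410323e-03,
        5.53628938e-04, -3.33050699e-04,  1.17017828e-03]), 'joint_torque': array([-2.47872631e-04, -3.79909086e+01,  1.45799490e-01, -2.30599988e+01,
        1.22772015e-02,  1.34971316e-02, -1.80622067e-05]), 'tcp_pos': array([190.82401006, 515.09061186, 244.21619779]), 'eef_rot': array([ 2.57744519,  1.79376092, -0.00296587]), 'contact_force': array([ 0.02575391, -0.76658669, -0.02749188]), 'wrist_torque': array([ 0.03325655, -0.018543  , -0.05334039]), 'opening': 85.41894671924403}
{'fx': 563.341680546438, 'fy': 563.341680546438, 'cx': 323.4141828479988, 'cy': 233.56318960695776, 'k1': -0.1169240587081873, 'rvec': array([ 2.40709091,  0.86046692, -0.25718323]), 'tvec': array([-448.14844958, -233.99066952, 1422.26427843])}
{'fx': 455.1207307612367, 'fy': 455.1207307612367, 'cx': 319.9946528191765, 'cy': 245.37473144673157, 'k1': -0.008147107583078163, 'rvec': array([ 1.88751569, -2.32902498,  0.23436305]), 'tvec': array([ 95.84884162, 588.47276363, 981.70394705])}
```

View pics/scene0.png

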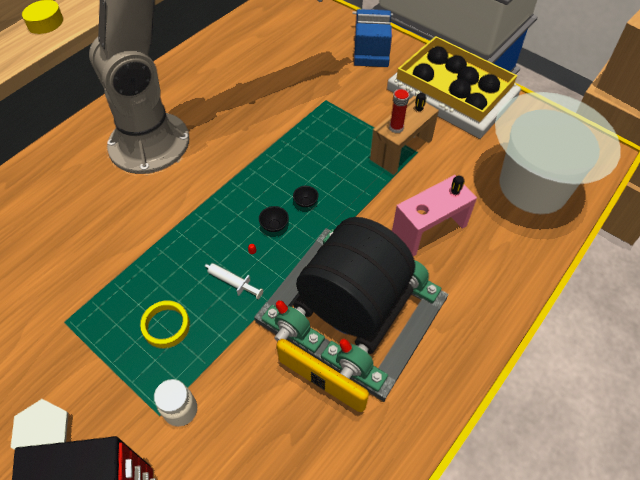

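View pics/top0.png

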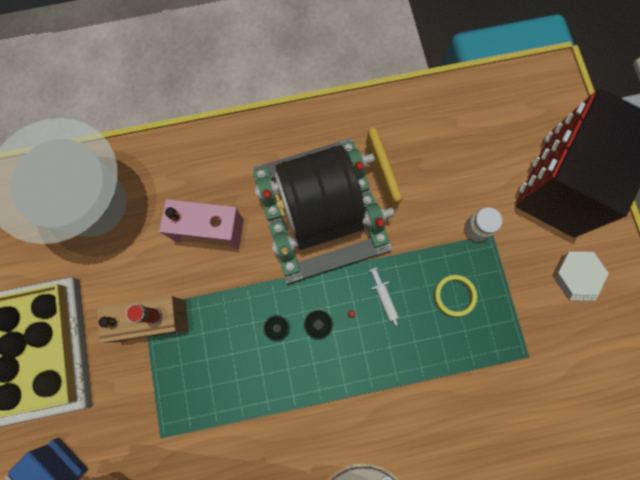

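The wooden rack with the red gun is at scene (398,110) and top (137,313). The pink rack at scene (435,210) is the decoy, with an empty hole. The front bearings are at top (285,255) and (378,225). The second has a red cap, so the bare nipple should be the first. I'll enlarge the crops to confirm.

```bash
python3 - <<'E'
import cv2,numpy as np
t=cv2.imread("pics/top0.png");s=cv2.imread("pics/scene0.png")
r=lambda im,x,y,w,h:cv2.resize(im[y:y+h,x:x+w],(400,300),interpolation=cv2.INTER_CUBIC)
o=np.vstack([np.hstack([r(t,255,210,80,60),r(t,340,195,80,60)]),np.hstack([r(t,90,280,100,75),r(s,300,200,80,60)])])
cv2.imwrite("pics/crop0.png",o)
cv2.imwrite("pics/crop1.png",np.hstack([r(s,360,80,80,60),r(s,250,280,100,75)]))
E
```

```text
(no output)
```

View pics/crop0.png

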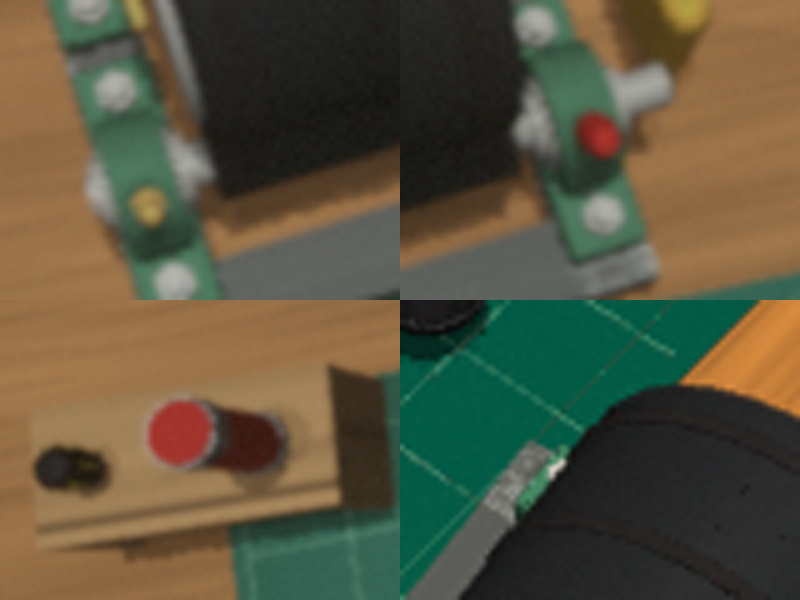

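View pics/crop1.png

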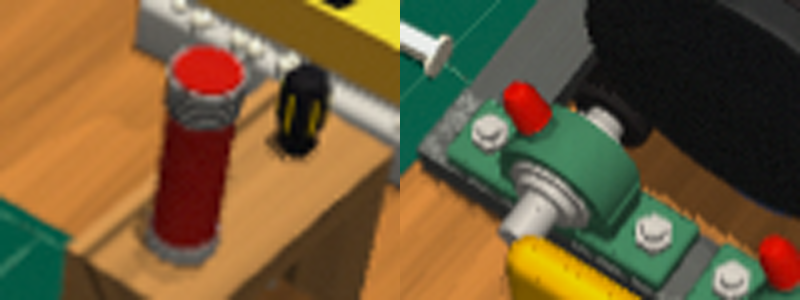

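The crop confirms it: the bare brass nipple is at top (285,251) on the left front bearing, and the right one at top (379,222) has a red cap. The gun in the wooden rack is red with aluminium bands. The pink rack's hole is empty. Next I'll measure.

```bash
cat > h.py <<'E'
import cv2,numpy as np
from workcell import *
from scipy.spatial.transform import Rotation as R
C={n:camera_info(n) for n in("scene","top")}
def KD(n):
    c=C[n];return np.array([[c['fx'],0,c['cx']],[0,c['fy'],c['cy']],[0,0,1]]),np.array([c['k1'],0,0,0,0.])
def ray(n,p):
    K,D=KD(n);u=cv2.undistortPoints(np.array([[p]],float),K,D)[0,0]
    Rm=R.from_rotvec(C[n]['rvec']).as_matrix();o=-Rm.T@C[n]['tvec'];d=Rm.T@np.array([u[0],u[1],1]);return o,d/np.linalg.norm(d)
def onz(n,p,z):
    o,d=ray(n,p);return o+d*(z-o[2])/d[2]
def tri(a,b):
    o1,d1=ray("scene",a);o2,d2=ray("top",b)
    s=np.linalg.lstsq(np.stack([d1,-d2],1),o2-o1,rcond=None)[0];p=o1+d1*s[0];q=o2+d2*s[1];return (p+q)/2,np.linalg.norm(p-q)
def proj(n,P):
    K,D=KD(n);return cv2.projectPoints(np.array(P,float).reshape(-1,1,3),np.array(C[n]['rvec']),np.array(C[n]['tvec']),K,D)[0][:,0]
def blobs(im,lo,hi,amin=4):
    h=cv2.cvtColor(im,cv2.COLOR_BGR2HSV);m=cv2.inRange(h,np.array(lo),np.array(hi))
    n,l,st,c=cv2.connectedComponentsWithStats(m);return [(c[i].round(1).tolist(),st[i].tolist()) for i in range(1,n) if st[i][4]>=amin]
E
python3 - <<'E'
from h import *
t=cv2.imread("pics/top0.png");s=cv2.imread("pics/scene0.png")
print("cam",ray("scene",(320,240))[0].round(),ray("top",(320,240))[0].round())
for nm,im in(("t",t),("s",s)):
    print(nm,[b for b in blobs(im,(0,150,70),(6,255,255),12)])
print("brass",[b for b in blobs(t[235:265,270:300],(15,100,100),(30,255,255),3)])
E
```

```text
cam [ 973. -499. 1040.] [ 386.    9. 1082.]
t [([573.1, 134.6], [551, 92, 45, 86, 382]), ([571.8, 122.4], [569, 114, 8, 14, 28]), ([560.2, 133.4], [558, 128, 6, 10, 21]), ([550.9, 140.6], [548, 134, 7, 14, 30]), ([557.8, 150.7], [555, 143, 8, 14, 29]), ([547.5, 158.8], [544, 151, 8, 14, 26]), ([538.0, 166.5], [535, 160, 8, 13, 31]), ([358.9, 165.1], [356, 162, 7, 7, 43]), ([544.1, 178.2], [541, 171, 8, 14, 24]), ([533.8, 185.7], [531, 179, 7, 13, 27]), ([266.7, 193.4], [264, 190, 7, 8, 43]), ([379.4, 221.7], [376, 218, 8, 9, 54]), ([134.4, 312.7], [128, 306, 14, 15, 168]), ([351.3, 313.6], [349, 311, 6, 6, 29])]
s [([401.1, 93.7], [395, 89, 14, 10, 104]), ([397.9, 116.3], [391, 104, 16, 25, 298]), ([251.6, 248.6], [248, 244, 8, 10, 67]), ([281.1, 306.4], [276, 300, 12, 14, 111]), ([345.0, 345.1], [340, 339, 12, 13, 117]), ([120.3, 460.7], [118, 442, 8, 38, 169]), ([130.2, 454.5], [128, 451, 6, 8, 30]), ([138.0, 461.1], [136, 457, 5, 9, 25]), ([145.9, 467.9], [145, 464, 3, 8, 21]), ([128.8, 478.3], [126, 477, 7, 3, 12])]
brass [([2.9, 19.6], [0, 0, 11, 30, 142]), ([21.2, 0.8], [20, 0, 3, 3, 4]), ([14.6, 15.9], [12, 13, 6, 7, 36]), ([27.7, 21.6], [26, 18, 4, 8, 26])]
```

```bash
python3 - <<'E'
from h import *
g=tri((401.1,93.7),(134.4,312.7));print("gun top",g)
print(onz("scene",(401.1,93.7),210),onz("top",(134.4,312.7),210))
fr=tri((281.1,306.4),(379.4,221.7));print("cap FR",fr);rr=tri((345,345.1),(358.9,165.1));print("cap RR",rr)
zc=fr[0][2]
FR=onz("top",(379.4,221.7),zc);RR=onz("top",(358.9,165.1),zc);RL=onz("top",(266.7,193.4),zc)
N=onz("top",(284.6,250.9),107);print("FR",FR,"RR",RR,"RL",RL,"N",N)
y=RL-RR;print("yaw shaft",np.degrees(np.arctan2(-y[0],y[1])),np.linalg.norm(y))
y=N-FR;print("yaw front",np.degrees(np.arctan2(-y[0],y[1])),np.linalg.norm(y))
x=RR-FR;print("yaw x",np.degrees(np.arctan2(x[1],x[0])),np.linalg.norm(x))
print(proj("scene",N))
# tape centre etc. check
E
```

```text
gun top (array([510.35560782, 351.22278155, 207.61143216]), np.float64(0.4925125542920961))
[511.57999281 348.52188936 210.        ] [510.18077167 350.49358775 210.        ]
cap FR (array([ 612.42306245, -167.58271084,  100.03826228]), np.float64(1.0131710164639602))
cap RR (array([ 752.36074425, -152.94155926,   99.70420609]), np.float64(1.0791713926954845))
FR [ 612.75612868 -167.20092455  100.03826228] RR [ 752.61287662 -152.4940599   100.03826228] RL [730.00246339  66.34317442 100.03826228] N [590.12732997  51.7158982  107.        ]
yaw shaft 5.898908077975166 220.00219523414276
yaw front 5.901539702603257 220.19333234179388
yaw x 6.002969327422357 140.6278841943162
[[344.43917961 224.31637769]]
```

```bash
python3 - <<'E'
from h import *
t=cv2.imread("pics/top0.png")
ps=np.radians(5.9);ax=R.from_euler('z',ps).apply([-.5,0,np.cos(np.pi/6)])
N=np.array([586.3,51.2,107]);
for d in(0,-13.5,5):print(d,proj("top",N+d*ax))
o,dd=ray("top",(284.6,250.9));print("ray tilt",dd)
x0,y0=272,238;c=t[y0:y0+26,x0:x0+26];k=22
big=cv2.resize(c,None,fx=k,fy=k,interpolation=cv2.INTER_NEAREST)
def circ(ctr,r,col):
    u=np.cross(ax,[0,1,0]);u/=np.linalg.norm(u);v=np.cross(ax,u)
    a=np.linspace(0,2*np.pi,40);P=[ctr+r*(np.cos(q)*u+np.sin(q)*v) for q in a]
    p=((proj("top",P)-[x0,y0]+.5)*k).astype(int);cv2.polylines(big,[p],True,col,1)
circ(N,5,(255,0,255));circ(N-13.5*ax,7.5,(255,255,0))
cv2.imwrite("pics/nip.png",big)
print(cv2.cvtColor(c,cv2.COLOR_BGR2HSV)[9:22,8:20,2])
E
```

```text
0 [[285.16659504 252.5353642 ]]
-13.5 [[284.70899892 250.68104075]]
5 [[285.33907853 253.23431052]]
ray tilt [ 0.20514216  0.04248207 -0.97780978]
[[112 105 103 105 110 110 108 107 109 109 112 121]
 [103 102 116 145 154 147 130 110 104 106 109 114]
 [103 113 145 163 167 159 149 123 106 103 104 106]
 [106 126 152 163 163 157 147 128 107 102  99  93]
 [103 113 136 155 166 166 153 127 105  99  94  89]
 [ 96 106 127 153 170 171 156 123  93  90  90  84]
 [ 95  97 106 137 159 161 145 106  81  84  85  81]
 [ 93  91  90 100 124 130 112  78  74  77  79  76]
 [ 86  86  84  81  77  76  67  64  69  71  72  72]
 [ 79  82  80  72  64  59  57  59  63  64  67  68]
 [ 75  74  72  67  60  57  54  57  63  66  67  68]
 [ 78  71  67  64  60  56  57  59  64  66  66  60]
 [ 84  74  65  62  59  59  59  57  57  59  62  69]]
```

View pics/nip.png

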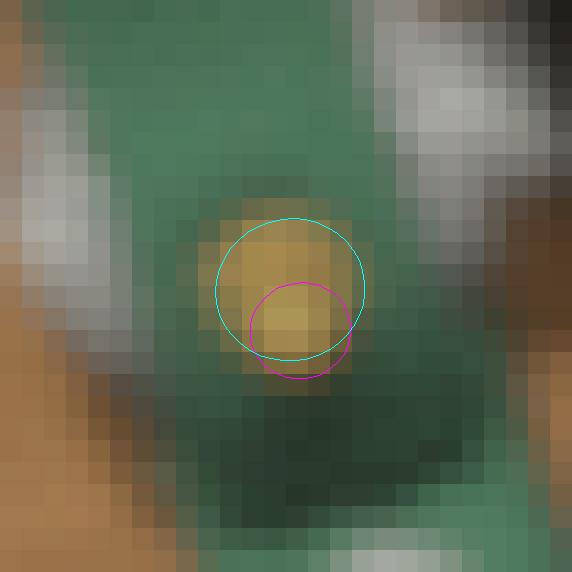

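```bash
cat >> h.py <<'E'
PS=np.radians(5.9);AX=R.from_euler('z',PS).apply([-.5,0,np.cos(np.pi/6)])
NIP=np.array([586.5,51.8,107.]);GUN=np.array([510.3,350.6])
def cur():
    s=state();return s,np.array(s['tcp_pos']),R.from_rotvec(s['eef_rot'])
def rel(P,Q):
    s,p,r=cur();print("shift",(r.inv().apply(P-p)/40).round(3),"turn",np.degrees((r.inv()*Q).as_rotvec()/6).round(3))
def frame(z,x):
    z=z/np.linalg.norm(z);x=x-z*(x@z);x/=np.linalg.norm(x);return R.from_matrix(np.stack([x,np.cross(z,x),z],1))
E
python3 - <<'E'
from h import *
s,p,r=cur();M=r.as_matrix();print(p,M.round(3),np.degrees(np.arctan2(p[1],p[0])),np.degrees(np.arctan2(M[1,0],M[0,0])))
az=np.arctan2(GUN[1],GUN[0])
for nm,P in(("gun up",[*GUN,250]),("grip",[*GUN,170])):
  x=R.from_euler('z',az-np.arctan2(p[1],p[0])).apply(M[:,0])
  rel(np.array(P),frame(np.array([0,0,-1.]),x))
E
```

```text
[190.83821399 515.15392456 244.32559012] [[ 0.347  0.938 -0.001]
 [ 0.938 -0.347 -0.002]
 [-0.002  0.    -1.   ]] 69.67290569726156 69.67581806325882
shift [-1.084  8.918 -0.139] turn [0.007 0.02  5.864]
shift [-1.08   8.918  1.861] turn [0.007 0.02  5.864]
```

```bash
python3 -m crank '[-0.05,0.4,-0.05,0,0,0.3, -0.15,1.2,-0.15,0,0,0.8, -0.27,2.2,-0.25,0,0,1.45, -0.4,3.25,-0.25,0,0,2.1, -0.53,4.3,-0.25,0,0,2.8, -0.66,5.4,-0.25,0,0,3.5, -0.78,6.4,-0.25,0,0,4.2, -0.9,7.4,-0.2,0,0,4.9, -1.0,8.3,-0.15,0,0,5.5, -1.08,8.92,-0.14,0,0,5.86]' 1 60
python3 - <<'E'
from h import *
az=np.arctan2(GUN[1],GUN[0]);x=np.array([np.cos(az),np.sin(az),0])
rel(np.array([*GUN,170]),frame(np.array([0,0,-1.]),x))
E
```

```text
time: 0.93
tcp_pos: [515.2, 344.9, 249.4]
eef_rot: [2.999, 0.914, -0.001]
contact_force: [1.0, -1.4, -0.2]
opening: 85.4
shift [-0.016 -0.199  1.985] turn [ 0.056  0.022 -0.099]
```

```bash
python3 -m crank '[-0.02,-0.19,0.1,0.05,0,-0.1, -0.02,-0.19,0.3,0.05,0,-0.1, -0.02,-0.19,0.55,0.05,0,-0.1, -0.02,-0.19,0.85,0.05,0,-0.1, -0.02,-0.19,1.15,0.05,0,-0.1, -0.02,-0.19,1.45,0.05,0,-0.1, -0.02,-0.19,1.7,0.05,0,-0.1, -0.02,-0.19,1.9,0.05,0,-0.1, -0.02,-0.19,1.98,0.05,0,-0.1, -0.02,-0.19,1.98,0.05,0,-0.1]' 
python3 - <<'E'
from h import *
az=np.arctan2(GUN[1],GUN[0]);x=np.array([np.cos(az),np.sin(az),0])
rel(np.array([*GUN,170]),frame(np.array([0,0,-1.]),x))
im=snapshot("scene")[:,:,::-1];cv2.imwrite("pics/g1.png",cv2.resize(im[20:200,300:540],(800,600)))
E
```

```text
time: 1.77
tcp_pos: [509.3, 350.3, 169.0]
eef_rot: [2.998, 0.932, -0.007]
contact_force: [-0.4, 0.1, 0.4]
opening: 85.3
shift [ 0.025  0.009 -0.024] turn [0.004 0.043 0.01 ]
```

View pics/g1.png

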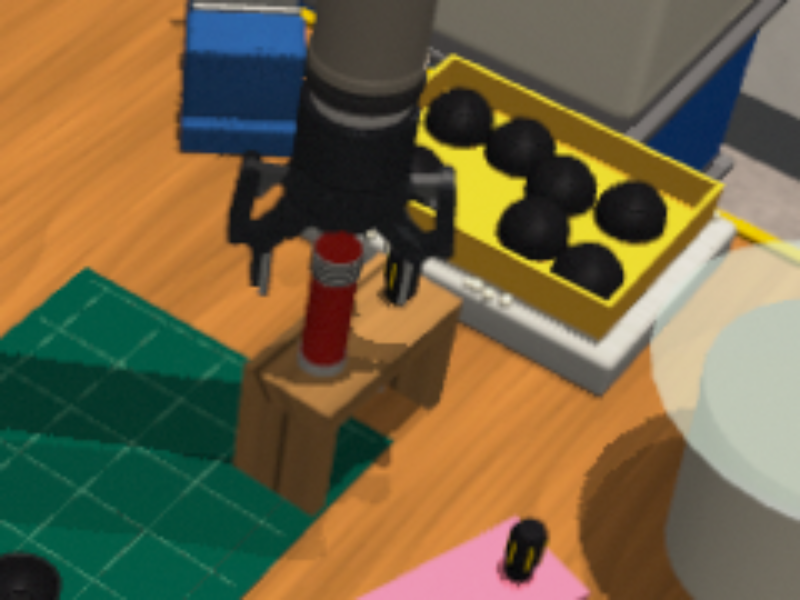

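The gun stands centred between the open fingers: barrel at crop (330,310), fingers at (262,270) and (405,280). Now I'll close.

```bash
python3 -m crank '[0.02,0.01,-0.02,0,0.04,0, 0.02,0.01,-0.02,0,0.04,0, 0.02,0.01,-0.02,0,0.04,0, 0.02,0.01,-0.02,0,0.04,0, 0.02,0.01,-0.02,0,0.04,0, 0.02,0.01,-0.02,0,0.04,0, 0.02,0.01,-0.02,0,0.04,0, 0.02,0.01,-0.02,0,0.04,0, 0.02,0.01,-0.02,0,0.04,0, 0.02,0.01,-0.02,0,0.04,0]' 0 90
python3 -c "
from h import *
print(state()['wrist_torque'],state()['opening'])"
```

```text
time: 2.65
tcp_pos: [510.9, 350.5, 171.5]
eef_rot: [-3.0, -0.932, -0.003]
contact_force: [-2.1, -2.4, 10.6]
opening: 31.9
[-0.30510136  0.45156209  0.01270422] 31.894571888588715
```

```bash
python3 -m crank '[0,0,-0.06,0,0,0, 0,0,-0.15,0,0,0, 0,0,-0.3,0,0,0, 0,0,-0.5,0,0,0, 0,0,-0.75,0,0,0, 0,0,-1.0,0,0,0, 0,0,-1.25,0,0,0, 0,0,-1.5,0,0,0, 0,0,-1.75,0,0,0, 0,0,-2.0,0,0,0]'
python3 - <<'E'
from h import *
im=snapshot("scene")[:,:,::-1];cv2.imwrite("pics/g2.png",cv2.resize(im[0:180,300:540],(800,600)))
E
```

```text
time: 3.48
tcp_pos: [510.9, 350.5, 252.9]
eef_rot: [-3.0, -0.932, -0.004]
contact_force: [-0.5, -0.4, -7.5]
opening: 32.3
```

View pics/g2.png

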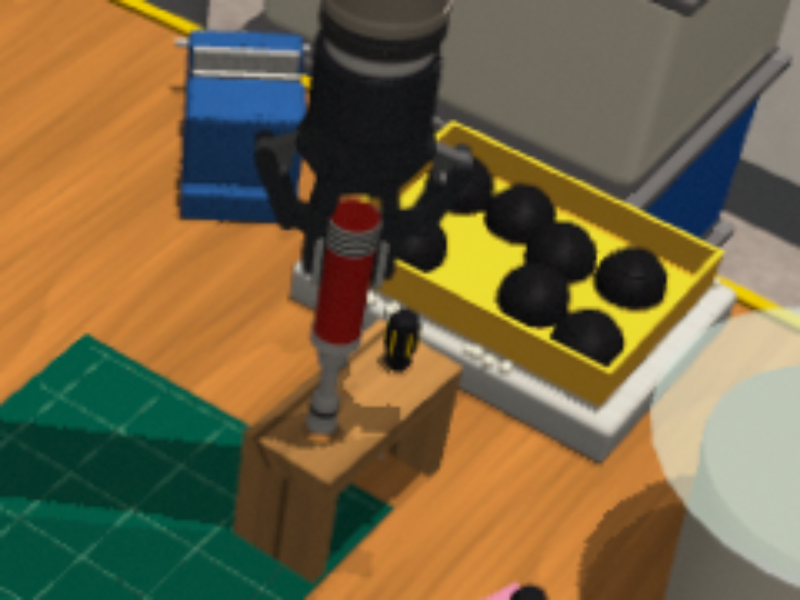

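```bash
cat >> h.py <<'E'
D=131.5
QT=frame(-AX,R.from_euler('z',PS).apply([1.,0,0]))
E
python3 - <<'E'
from h import *
for so in(120,60):
  P=NIP+AX*(D+so);print(P);rel(P,QT)
s,p,r=cur();M=r.as_matrix();print(M.round(3))
E
```

```text
[461.41612075  38.8738385  324.80538905]
shift [-5.453  5.716 -1.773] turn [-1.262  4.83   4.657]
[491.25720526  41.9576146  272.84386482]
shift [-4.804  6.075 -0.469] turn [-1.262  4.83   4.657]
[[ 0.824  0.567  0.006]
 [ 0.567 -0.824  0.004]
 [ 0.007  0.    -1.   ]]
```

```bash
python3 -m crank '[0,0,-0.4,0,0,0, 0,0,-0.9,0,0,0, -0.2,0.2,-1.4,0,0,0, -0.6,0.6,-1.7,-0.1,0.4,0.4, -1.1,1.15,-1.8,-0.25,0.9,0.9, -1.7,1.8,-1.8,-0.4,1.5,1.4, -2.3,2.45,-1.8,-0.5,2.0,2.0, -2.9,3.1,-1.8,-0.7,2.6,2.5, -3.5,3.7,-1.8,-0.85,3.2,3.1, -4.0,4.2,-1.8,-1.0,3.7,3.6]' - 110
python3 - <<'E'
from h import *
for so in(120,60):
  P=NIP+AX*(D+so);rel(P,QT)
print(state()['q'].round(3))
E
```

```text
time: 4.37
tcp_pos: [473.5, 118.0, 325.9]
eef_rot: [-3.042, -0.327, -0.629]
contact_force: [0.2, -0.8, -4.6]
opening: 31.9
shift [-0.678  1.87  -0.209] turn [-0.239  1.115  1.011]
shift [-0.505  1.917  1.28 ] turn [-0.239  1.115  1.011]
[-0.77  -0.159  0.38   1.884  0.176  1.014 -0.232]
```

```bash
python3 -m crank '[-0.1,0.4,0.05,-0.05,0.25,0.2, -0.2,0.8,0.2,-0.1,0.5,0.4, -0.3,1.15,0.4,-0.15,0.7,0.6, -0.37,1.45,0.6,-0.18,0.85,0.8, -0.43,1.65,0.75,-0.2,1.0,0.9, -0.46,1.8,0.85,-0.24,1.1,1.0, -0.48,1.9,0.92,-0.24,1.12,1.01, -0.49,1.91,0.95,-0.24,1.12,1.01, -0.49,1.91,0.97,-0.24,1.12,1.01, -0.49,1.91,0.98,-0.24,1.12,1.01]'
python3 - <<'E'
from h import *
for so in(40,):
  P=NIP+AX*(D+so);rel(P,QT)
print(state()['q'].round(3))
for n in("scene","top"):
    im=snapshot(n)[:,:,::-1];cv2.imwrite(f"pics/{n}3.png",im)
E
```

```text
time: 5.2
tcp_pos: [487.4, 42.4, 284.5]
eef_rot: [-3.004, -0.156, -0.806]
contact_force: [-3.1, -0.1, 3.0]
opening: 31.7
shift [-0.063  0.02   0.8  ] turn [-0.005 -0.009  0.008]
[-0.684 -0.228  0.459  2.074  0.223  0.758 -0.227]
```

View pics/scene3.png

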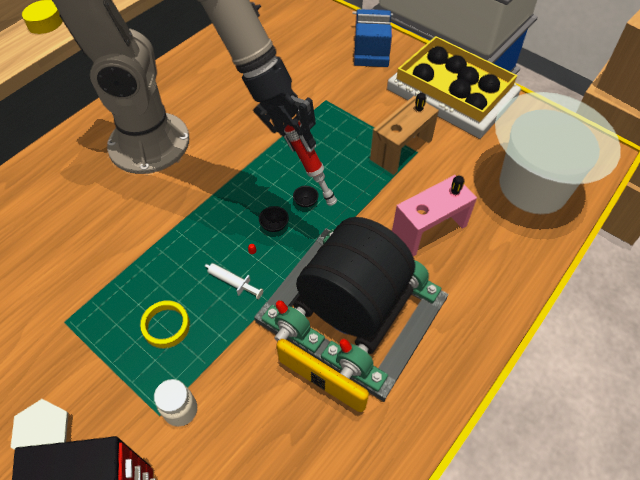

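View pics/top3.png

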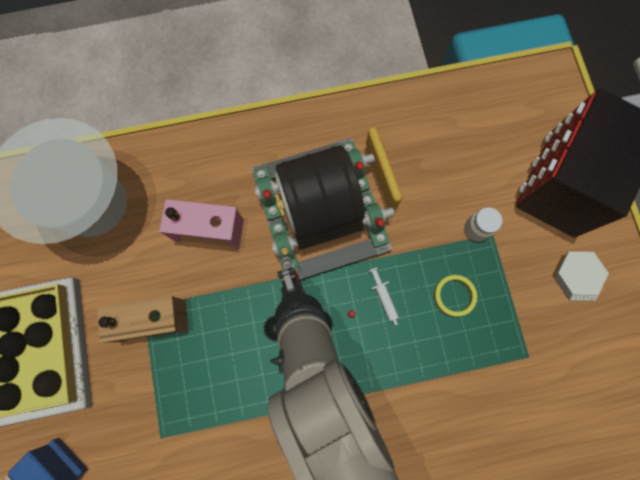

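Scene: the gun is held along the tool, with its tip at scene (332,202). Top: the coupler at (288,268) points at the brass nipple at (285,251). Next I'll compare the real gun axis with the one I predict, and zoom in.

```bash
cat > ov.py <<'E'
import sys
from h import *
def ov(n,im,out,win,k,dtcp=14.0):
    s,p,r=cur();z=r.as_matrix()[:,2];c=p+z*dtcp
    x0,y0,w,h=win;big=cv2.resize(im[y0:y0+h,x0:x0+w],None,fx=k,fy=k,interpolation=cv2.INTER_CUBIC)
    for d in(52.5,70.5,117.5,129.5):
        q=proj(n,c+z*d)[0];print(n,d,q.round(1));cv2.circle(big,tuple(int(v) for v in (q-[x0,y0]+.5)*k),3,(255,0,255),-1)
    q=proj(n,NIP)[0];cv2.circle(big,tuple(int(v) for v in (q-[x0,y0]+.5)*k),3,(255,255,0),-1)
    return big
E
python3 - <<'E'
from ov import *
a=ov("scene",cv2.imread("pics/scene3.png"),0,(280,130,70,100),6)
b=ov("top",cv2.imread("pics/top3.png"),0,(260,235,60,100),6)
cv2.imwrite("pics/ov3.png",np.hstack([a,b]))
E
```

```text
scene 52.5 [316.2 170.7]
scene 70.5 [320.1 178. ]
scene 117.5 [330.  196.5]
scene 129.5 [332.4 201.1]
top 52.5 [289.4 273.4]
top 70.5 [288.6 270.1]
top 117.5 [286.7 262.2]
top 129.5 [286.3 260.3]
```

View pics/ov3.png

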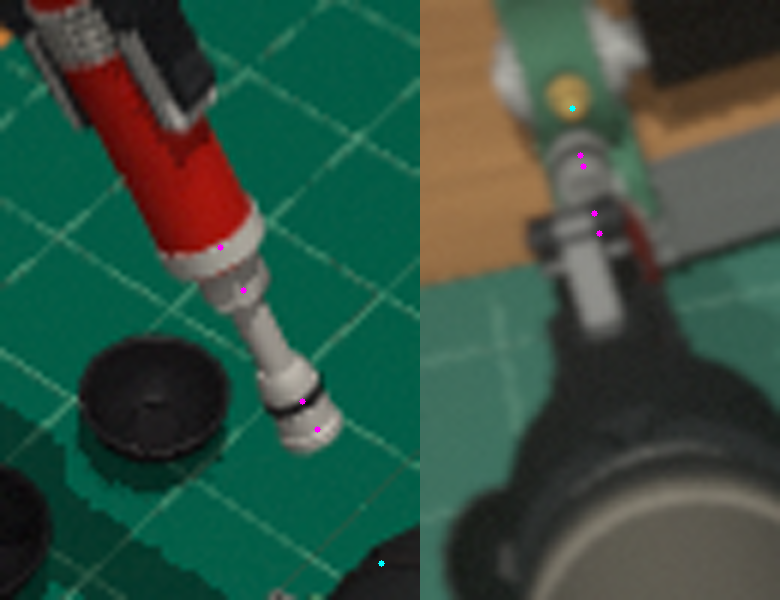

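```bash
python3 -m crank '[-0.03,0.01,0.1,0,0,0, -0.06,0.02,0.25,0,0,0, -0.06,0.02,0.4,0,0,0, -0.06,0.02,0.55,0,0,0, -0.06,0.02,0.7,0,0,0, -0.06,0.02,0.8,0,0,0, -0.06,0.02,0.9,0,0,0, -0.06,0.02,0.95,0,0,0, -0.06,0.02,1.0,0,0,0, -0.06,0.02,1.0,0,0,0]'
python3 - <<'E'
from ov import *
for so in(0,):
  P=NIP+AX*(D+so);rel(P,QT)
print(state()['q'].round(3))
I={n:snapshot(n)[:,:,::-1] for n in("scene","top")}
a=ov("scene",I['scene'],0,(300,150,70,100),6)
b=ov("top",I['top'],0,(260,225,60,100),6)
cv2.imwrite("pics/ov4.png",np.hstack([a,b]))
E
```

```text
time: 6.13
tcp_pos: [505.3, 43.4, 248.3]
eef_rot: [-3.005, -0.157, -0.806]
contact_force: [-0.6, -0.7, -1.4]
opening: 32.0
shift [0.    0.001 0.793] turn [-0.002 -0.004  0.012]
[-0.695 -0.148  0.511  2.109  0.176  0.645 -0.178]
scene 52.5 [323.7 186.9]
scene 70.5 [327.5 193.9]
scene 117.5 [337.  211.7]
scene 129.5 [339.4 216.1]
top 52.5 [288.4 267.2]
top 70.5 [287.7 264.2]
top 117.5 [285.9 256.9]
top 129.5 [285.5 255.2]
```

View pics/ov4.png

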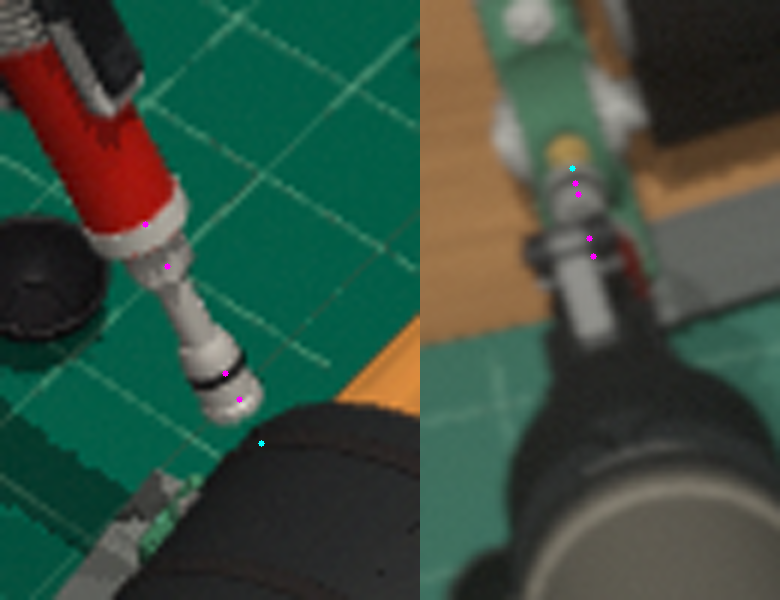

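```bash
python3 -m crank '[0.02,0,0.07,0,0,0, 0.02,0,0.16,0,0,0, 0.02,0,0.25,0,0,0, 0.02,0,0.34,0,0,0, 0.02,0,0.42,0,0,0, 0.02,0,0.49,0,0,0, 0.02,0,0.55,0,0,0, 0.02,0,0.6,0,0,0, 0.02,0,0.64,0,0,0, 0.02,0,0.66,0,0,0]'
python3 - <<'E'
from ov import *
rel(NIP+AX*D,QT)
s=state();print("tool F",R.from_rotvec(s['eef_rot']).inv().apply(s['contact_force']).round(1),s['wrist_torque'],s['q'].round(3))
I={n:snapshot(n)[:,:,::-1] for n in("scene","top")}
a=ov("scene",I['scene'],0,(300,150,70,100),6)
b=ov("top",I['top'],0,(260,215,60,100),6)
cv2.imwrite("pics/ov5.png",np.hstack([a,b]))
E
```

```text
time: 7.07
tcp_pos: [519.9, 45.0, 227.1]
eef_rot: [-3.003, -0.157, -0.809]
contact_force: [-2.6, -1.9, 0.8]
opening: 32.0
shift [-0.051  0.001  0.149] turn [-0.007 -0.026  0.009]
tool F [-2.   1.6 -2.1] [-0.12329872  0.94550096  0.00288568] [-0.702 -0.087  0.547  2.119  0.121  0.573 -0.125]
scene 52.5 [329.7 197.1]
scene 70.5 [333.4 204. ]
scene 117.5 [342.7 221.3]
scene 129.5 [345.  225.6]
top 52.5 [287.2 262.3]
top 70.5 [286.5 259.5]
top 117.5 [284.8 252.6]
top 129.5 [284.4 250.9]
```

View pics/ov5.png

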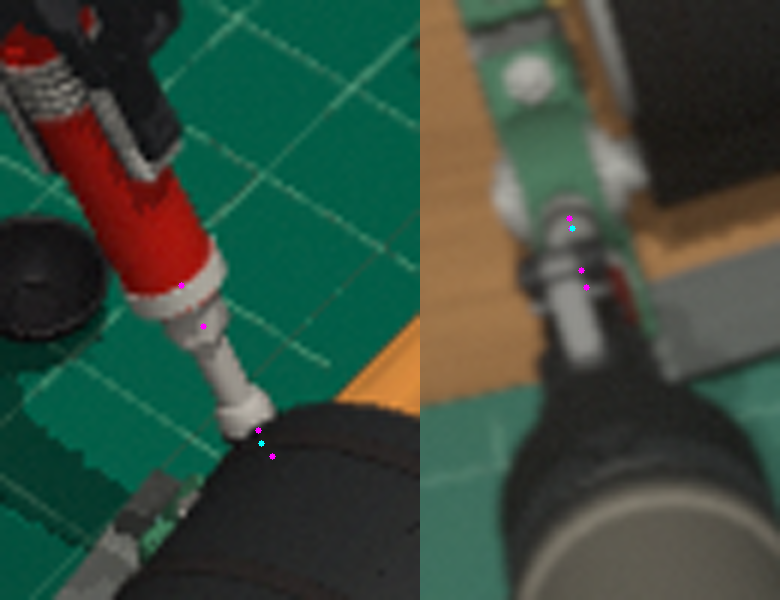

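The nipple has entered the bell: the coupler covers it in the top view at (285,252), and the force is still low. I'll press on gently.

```bash
python3 -m crank '[-0.01,0,0.03,0,0,0, -0.02,0,0.06,0,0,0, -0.03,0,0.09,0,0,0, -0.03,0,0.12,0,0,0, -0.03,0,0.15,0,0,0, -0.03,0,0.17,0,0,0, -0.03,0,0.19,0,0,0, -0.03,0,0.21,0,0,0, -0.03,0,0.23,0,0,0, -0.03,0,0.25,0,0,0]' - 120
python3 - <<'E'
from ov import *
rel(NIP+AX*D,QT)
s=state();print("tool F",R.from_rotvec(s['eef_rot']).inv().apply(s['contact_force']).round(1),s['wrist_torque'],s['q'].round(3))
E
```

```text
time: 8.0
tcp_pos: [524.1, 45.5, 218.8]
eef_rot: [-3.002, -0.156, -0.81]
contact_force: [-6.2, -0.5, 7.0]
opening: 31.9
shift [-0.039  0.005 -0.082] turn [-0.014 -0.036  0.006]
tool F [-1.9 -0.1 -9.2] [-0.22372709  1.06637964  0.00475062] [-0.703 -0.065  0.558  2.125  0.097  0.546 -0.102]
```

```bash
python3 -m crank '[-0.01,0,0.02,0,0,0, -0.02,0,0.04,0,0,0, -0.03,0,0.06,0,0,0, -0.03,0,0.08,0,0,0, -0.03,0,0.1,0,0,0, -0.03,0,0.12,0,0,0, -0.03,0,0.14,0,0,0, -0.03,0,0.15,0,0,0, -0.03,0,0.15,0,0,0, -0.03,0,0.15,0,0,0]'
python3 - <<'E'
from ov import *
rel(NIP+AX*D,QT)
s=state();print("tool F",R.from_rotvec(s['eef_rot']).inv().apply(s['contact_force']).round(1),s['wrist_torque'],s['q'].round(3))
I={n:snapshot(n)[:,:,::-1] for n in("scene","top")}
a=ov("scene",I['scene'],0,(300,150,70,100),6)
b=ov("top",I['top'],0,(260,215,60,100),6)
cv2.imwrite("pics/ov6.png",np.hstack([a,b]))
E
```

```text
time: 8.83
tcp_pos: [526.8, 46.1, 214.9]
eef_rot: [-3.0, -0.156, -0.814]
contact_force: [-7.6, -0.3, 8.4]
opening: 32.0
shift [-0.051  0.01  -0.202] turn [-0.025 -0.062  0.002]
tool F [ -2.3  -0.5 -11.1] [-0.16935742  1.12636274 -0.0084402 ] [-0.704 -0.054  0.564  2.128  0.082  0.53  -0.088]
scene 52.5 [332.9 202.3]
scene 70.5 [336.6 209. ]
scene 117.5 [345.9 226.1]
scene 129.5 [348.2 230.4]
top 52.5 [286.3 259.9]
top 70.5 [285.6 257.1]
top 117.5 [283.9 250.3]
top 129.5 [283.5 248.7]
```

View pics/ov6.png

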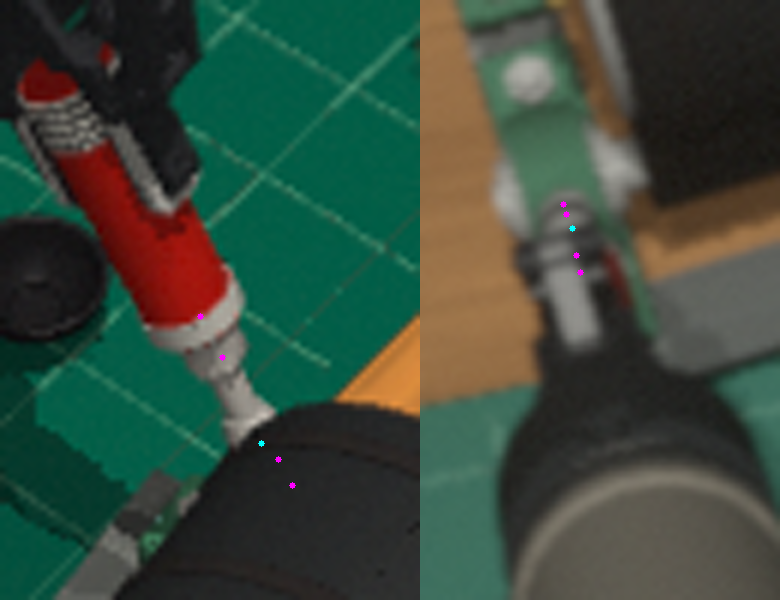

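```bash
python3 - <<'E'
import cv2,numpy as np
a=cv2.imread("pics/ov5.png")[260:460,150:320];b=cv2.imread("pics/ov6.png")[260:460,150:320]
c=cv2.imread("pics/ov5.png")[170:320,520:660];d=cv2.imread("pics/ov6.png")[170:320,520:660]
f=lambda i:cv2.resize(i,(400,300 if i.shape[0]<200 else 300))
f=lambda i:cv2.resize(i,None,fx=300/i.shape[0],fy=300/i.shape[0])
o=np.vstack([np.hstack([f(a),f(b)]),cv2.resize(np.hstack([f(c),f(d)]),(510,300))]);cv2.imwrite("pics/cmp.png",o)
E
```

```text
(no output)
```

View pics/cmp.png

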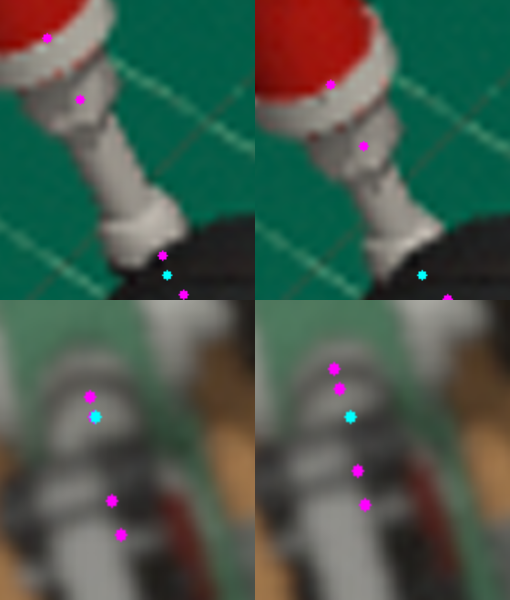

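```bash
python3 -m crank '[-0.02,0,0.02,0,-0.03,0, -0.03,0,0.04,-0.02,-0.06,0, -0.04,0,0.06,-0.03,-0.08,0, -0.05,0,0.08,-0.03,-0.08,0, -0.06,0.01,0.1,-0.03,-0.08,0, -0.06,0.01,0.11,-0.03,-0.08,0, -0.06,0.01,0.12,-0.03,-0.08,0, -0.06,0.01,0.13,-0.03,-0.08,0, -0.06,0.01,0.14,-0.03,-0.08,0, -0.06,0.01,0.14,-0.03,-0.08,0]'
python3 - <<'E'
from ov import *
rel(NIP+AX*D,QT)
s=state();print("tool F",R.from_rotvec(s['eef_rot']).inv().apply(s['contact_force']).round(1),s['wrist_torque'],s['q'].round(3))
E
```

```text
time: 9.77
tcp_pos: [529.0, 46.3, 211.5]
eef_rot: [-3.003, -0.155, -0.808]
contact_force: [-8.2, -1.1, 10.9]
opening: 31.9
shift [-0.055  0.01  -0.303] turn [-0.01  -0.023 -0.003]
tool F [ -1.7   0.2 -13.6] [-0.10768833  0.9574775   0.030145  ] [-0.704 -0.041  0.568  2.125  0.069  0.526 -0.078]
```

```bash
python3 -m crank '[-0.03,0,0.05,-0.01,-0.04,0, -0.03,0,0.06,-0.01,-0.04,0, -0.03,0,0.07,-0.01,-0.04,0, -0.03,0,0.08,-0.01,-0.04,0, -0.03,0,0.08,-0.01,-0.04,0, -0.03,0,0.08,-0.01,-0.04,0, -0.03,0,0.08,-0.01,-0.04,0, -0.03,0,0.08,-0.01,-0.04,0, -0.03,0,0.08,-0.01,-0.04,0, -0.03,0,0.08,-0.01,-0.04,0]'
python3 - <<'E'
from ov import *
rel(NIP+AX*D,QT)
s=state();print("tool F",R.from_rotvec(s['eef_rot']).inv().apply(s['contact_force']).round(1),s['wrist_torque'],s['q'].round(3))
I={n:snapshot(n)[:,:,::-1] for n in("scene","top")}
for n in I: cv2.imwrite(f"pics/{n}7.png",I[n])
a=ov("scene",I['scene'],0,(300,150,70,100),6)
b=ov("top",I['top'],0,(260,215,60,100),6)
cv2.imwrite("pics/ov7.png",np.hstack([a,b]))
E
```

```text
time: 10.6
tcp_pos: [530.8, 46.8, 210.7]
eef_rot: [-3.002, -0.154, -0.808]
contact_force: [-8.4, -1.6, 11.9]
opening: 32.0
shift [-0.086  0.018 -0.343] turn [-0.016 -0.021 -0.009]
tool F [ -1.4   0.7 -14.5] [-0.15662505  1.1232804  -0.01484285] [-0.704 -0.035  0.57   2.123  0.061  0.524 -0.071]
scene 52.5 [334.6 204.4]
scene 70.5 [338.2 211.1]
scene 117.5 [347.3 228.1]
scene 129.5 [349.6 232.3]
top 52.5 [285.8 258.6]
top 70.5 [285.2 255.9]
top 117.5 [283.5 249.2]
top 129.5 [283.1 247.6]
```

View pics/ov7.png

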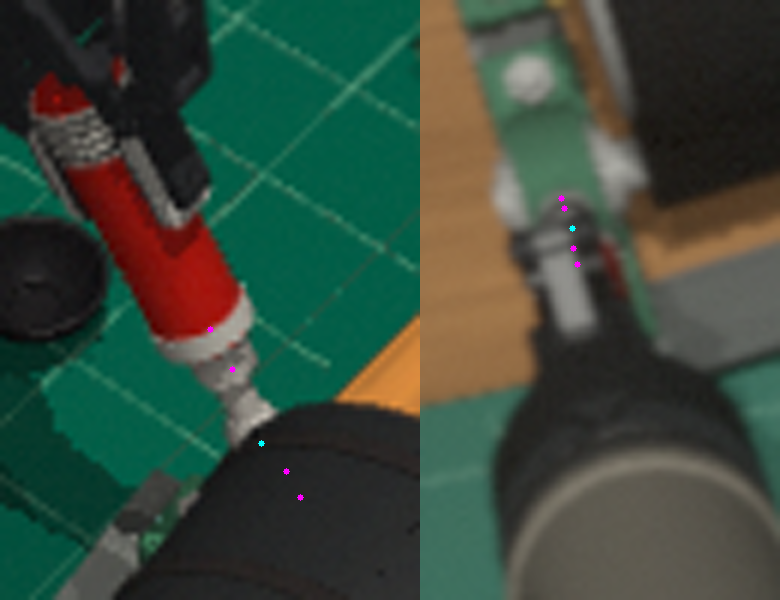

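```bash
python3 -m crank '[-0.03,0,0.03,-0.01,-0.02,0, -0.06,-0.01,0.03,-0.02,-0.04,0, -0.08,-0.02,0.03,-0.02,-0.04,0, -0.09,-0.02,0.03,-0.02,-0.04,0, -0.1,-0.02,0.03,-0.02,-0.04,0, -0.1,-0.02,0.03,-0.02,-0.04,0, -0.1,-0.02,0.03,-0.02,-0.04,0, -0.1,-0.02,0.03,-0.02,-0.04,0, -0.1,-0.02,0.03,-0.02,-0.04,0, -0.1,-0.02,0.03,-0.02,-0.04,0]'
cat > chk.py <<'E'
from ov import *
rel(NIP+AX*D,QT)
s=state();print("tool F",R.from_rotvec(s['eef_rot']).inv().apply(s['contact_force']).round(1),s['wrist_torque'].round(2))
E
python3 chk.py
```

```text
time: 11.53
tcp_pos: [529.7, 47.7, 210.7]
eef_rot: [-3.002, -0.153, -0.81]
contact_force: [-7.4, -0.7, 11.0]
opening: 31.7
shift [-0.063  0.043 -0.331] turn [-0.01  -0.032 -0.014]
tool F [ -0.9  -0.1 -13.3] [-0.23  0.9  -0.12]
```

```bash
python3 -m crank '[-0.03,0.02,0.03,-0.01,-0.02,0, -0.06,0.04,0.04,-0.01,-0.04,0, -0.08,0.05,0.05,-0.01,-0.04,0, -0.08,0.05,0.05,-0.01,-0.04,0, -0.08,0.05,0.05,-0.01,-0.04,0, -0.08,0.05,0.05,-0.01,-0.04,0, -0.08,0.05,0.05,-0.01,-0.04,0, -0.08,0.05,0.05,-0.01,-0.04,0, -0.08,0.05,0.05,-0.01,-0.04,0, -0.08,0.05,0.05,-0.01,-0.04,0]'
python3 chk.py
```

```text
time: 12.37
tcp_pos: [530.0, 46.2, 210.5]
eef_rot: [-3.001, -0.152, -0.812]
contact_force: [-8.6, -0.4, 10.8]
opening: 32.1
shift [-0.063  0.007 -0.337] turn [-0.018 -0.046 -0.019]
tool F [ -2.   -0.5 -13.6] [-0.07  0.9  -0.01]
```

```bash
python3 -m crank '[-0.08,0.01,0.05,-0.02,-0.06,0, -0.08,0.01,0.05,-0.02,-0.06,0, -0.08,0.01,0.05,-0.02,-0.06,0, -0.08,0.01,0.05,-0.02,-0.06,0, -0.08,0.01,0.05,-0.02,-0.06,0, -0.08,0.01,0.05,-0.02,-0.06,0, -0.08,0.01,0.05,-0.02,-0.06,0, -0.08,0.01,0.05,-0.02,-0.06,0, -0.08,0.01,0.05,-0.02,-0.06,0, -0.08,0.01,0.05,-0.02,-0.06,0]'
python3 chk.py
python3 -m crank '[-0.07,0.01,0.05,-0.02,-0.06,0, -0.07,0.01,0.05,-0.02,-0.06,0, -0.07,0.01,0.05,-0.02,-0.06,0, -0.07,0.01,0.05,-0.02,-0.06,0, -0.07,0.01,0.05,-0.02,-0.06,0, -0.07,0.01,0.05,-0.02,-0.06,0, -0.07,0.01,0.05,-0.02,-0.06,0, -0.07,0.01,0.05,-0.02,-0.06,0, -0.07,0.01,0.05,-0.02,-0.06,0, -0.07,0.01,0.05,-0.02,-0.06,0]'
python3 chk.py
python3 - <<'E'
from ov import *
I={n:snapshot(n)[:,:,::-1] for n in("scene","top")}
cv2.imwrite("pics/scene8.png",I['scene'])
a=ov("scene",I['scene'],0,(300,150,70,100),6)
b=ov("top",I['top'],0,(260,215,60,100),6)
cv2.imwrite("pics/ov8.png",np.hstack([a,b]))
E
```

```text
time: 13.2
tcp_pos: [530.2, 46.4, 210.4]
eef_rot: [-3.001, -0.151, -0.811]
contact_force: [-8.2, 0.1, 10.8]
opening: 31.9
shift [-0.065  0.009 -0.342] turn [-0.016 -0.04  -0.024]
tool F [ -1.6  -1.  -13.4] [-0.03  0.92 -0.01]
time: 14.03
tcp_pos: [530.6, 46.5, 210.4]
eef_rot: [-3.002, -0.151, -0.81]
contact_force: [-8.4, 0.0, 11.2]
opening: 31.7
shift [-0.076  0.012 -0.348] turn [-0.015 -0.034 -0.029]
tool F [ -1.5  -0.9 -13.9] [-0.06  0.93  0.02]
scene 52.5 [334.4 204.5]
scene 70.5 [338.  211.3]
scene 117.5 [347.2 228.3]
scene 129.5 [349.5 232.5]
top 52.5 [286.  258.6]
top 70.5 [285.3 255.9]
top 117.5 [283.6 249.2]
top 129.5 [283.2 247.6]
```

View pics/ov8.png

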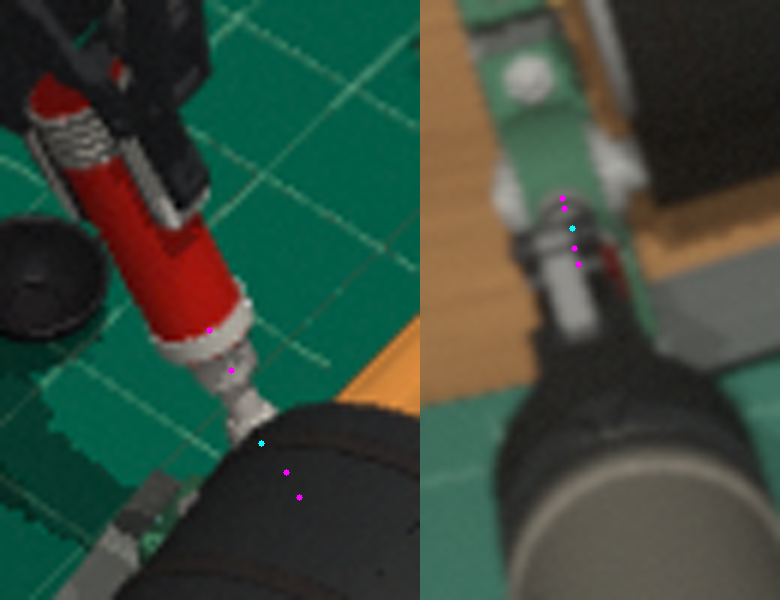

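View pics/scene8.png

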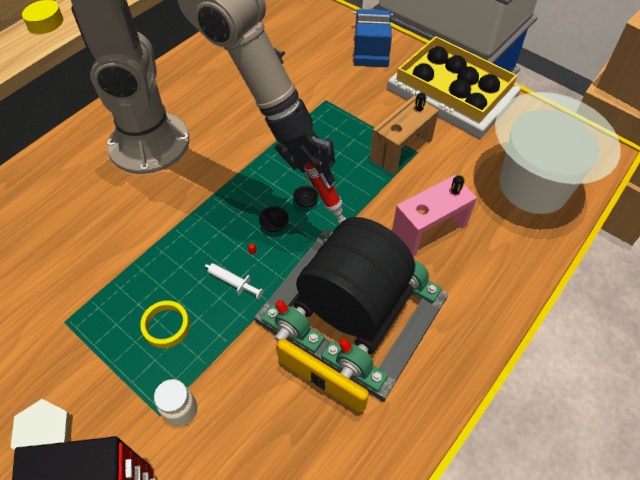

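```bash
python3 -c "
from workcell import *
print(close_job()); s=state(); print(s['time'],s['tcp_pos'],s['contact_force'],s['opening'])"
```

```text
the job is handed in; nothing more can be done
None
the job is handed in; nothing more can be done
```

I took the red grease gun out of the wooden rack and pressed it onto the bare brass nipple on the tumbler's left front bearing. I handed the job in at about 14 s, still gripping the gun and holding it pressed down.

**Final checks:**
- **Position:** at the last reading the barrel had gone about 13.5 mm past the point where I calculated the coupler seats, out of 16 mm of travel.
- **Force:** the push along the gun's axis was about 16 to 17 N including the gun's weight. That is above the 10 N snap force and below the 18 N stop, and fits a spring compressed by about 13 mm.
- **Hold:** the barrel was more than 12 mm down from about 9.8 s until hand-in, over 4 s.
- **Alignment:** the tool was within 0.3° of the nipple's axis.
- **Surroundings:** the last scene picture shows nothing else on the bench moved.

**Less certain:**
- **Snap not seen directly:** the drum hides the nipple from the scene camera. I judged the snap from the force, the travel and the coupler's movement, and made no pull test.
- **Sideways drift:** the tool stayed about 3 mm off the line I calculated, and further corrections did not remove it. That is about the tip's 3 mm play, and there was no noticeable side force.

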